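# Put the terracotta finds away in their foam trays

## Task

Put the four terracotta finds away, each standing upright on the floor of the grey foam tray cut for it: the small pot in the large round recess, the spindle whorl in the small round one, the loom weight in the square one and the bull figurine in the oblong one. Set each one down, do not drop it, and leave the two white plaster casts standing where they are.

Things in the scene. Friction and masses are not known exactly. Their poses are not given: they have to be found in the camera images.
- pot: Small terracotta pot with a dark mouth, round, 66 mm tall; belly 58 mm across from 18 to 42 mm above its underside (the place to grip), neck 38 mm, lip 44 mm, foot 40 mm. About 0.14 kg. Stands loose and upright on the bare table. Origin: centre of its underside; z up.
- whorl: Terracotta spindle whorl, a thick round disc 44 mm across and 34 mm tall, straight-sided from 6 to 29 mm above its underside, with a small dark hole (9 mm) in its top. About 0.07 kg. Stands loose and upright on the bare table. Origin: centre of its underside; z up.
- loom_weight: Terracotta loom weight, a blunt four-sided pyramid 62 mm tall, 48 mm square at the foot and 32 mm square at the top (about 42 mm wide 24 mm up), sides along its x and y; a dark hole of 8 mm is seen high up on two sides. About 0.17 kg. Stands loose and upright on the bare table. Origin: centre of its underside; z up.
- bull: Terracotta bull figurine, 74 mm long along its x (rump at -36 mm, muzzle with horns at +38 mm), 36 mm wide, 65 mm tall at the horns. Its flat-sided body, 34 mm wide along y, spans x = -36 to +24 mm at 19 to 47 mm above its underside, on four legs: grip across y near the origin. 0.10 kg. Stands loose and upright on the bare table. Origin: centre of its underside; z up.
- cast_whorl: White plaster cast of the spindle whorl, same size and shape, 44 mm across, 34 mm tall. Not to be moved. Stands loose and upright on the bare table. Origin: centre of its underside; z up.
- cast_weight: White plaster cast of the loom weight, same size and shape, 48 mm square at the foot, 62 mm tall. Not to be moved. Stands loose and upright on the bare table. Origin: centre of its underside; z up.
- tray_large_round: Fixed dark-grey foam tray on the table, 105 mm (its x) by 95 mm (its y), 16 mm tall, with a pale-floored recess 10 mm deep in its middle: round, 76 mm across (the large round one, for the pot). Its floor lies 6 mm above the table. Origin: centre of the tray's underside, below the recess's centre, at table height; z up.
- tray_small_round: Fixed dark-grey foam tray on the table, 105 mm (its x) by 95 mm (its y), 16 mm tall, with a pale-floored recess 10 mm deep in its middle: round, 60 mm across (the small round one, for the whorl). Its floor lies 6 mm above the table. Origin: centre of the tray's underside, below the recess's centre, at table height; z up.
- tray_square: Fixed dark-grey foam tray on the table, 105 mm (its x) by 95 mm (its y), 16 mm tall, with a pale-floored recess 10 mm deep in its middle: square, 64 mm by 64 mm, sides along the tray's x and y (for the loom weight). Its floor lies 6 mm above the table. Origin: centre of the tray's underside, below the recess's centre, at table height; z up.
- tray_oblong: Fixed dark-grey foam tray on the table, 105 mm (its x) by 95 mm (its y), 16 mm tall, with a pale-floored recess 10 mm deep in its middle: oblong, 94 mm along the tray's x by 52 mm along its y (for the bull, which may face either way along it). Its floor lies 6 mm above the table. Origin: centre of the tray's underside, below the recess's centre, at table height; z up.
There are look-alikes about, which are no part of the job. Leave any blue, green or purple look-alike of the bull alone.

How it is judged:
At the end, for the whole second after the job is handed in: Each find is in its own tray's recess: within 15 mm of the recess's centre, its underside on the recess floor (within 4 mm), upright (within 0.15 rad), at rest and released; both white casts stand within 20 mm of where they began (horizontal distance between pot and tray_large_round below 0.015 m and z of pot in the frame of tray_large_round between 0.002 and 0.01 m and angle between each of pot, whorl, loom_weight, bull, cast_whorl, cast_weight's own z axis and vertical below 0.15 rad and linear speed of each of pot, whorl, loom_weight, bull below 0.02 m/s and horizontal distance between whorl and tray_small_round below 0.015 m and z of whorl in the frame of tray_small_round between 0.002 and 0.01 m and horizontal distance between loom_weight and tray_square below 0.015 m and z of loom_weight in the frame of tray_square between 0.002 and 0.01 m and horizontal distance between bull and tray_oblong below 0.015 m and z of bull in the frame of tray_oblong between 0.002 and 0.01 m and distance of each of cast_whorl, cast_weight from where it was at the start of the episode below 0.02 m); the robot touches nothing.
It fails at once if a terracotta find was dropped (fell freely from more than about 25 mm) ((linear speed of pot above 0.7 m/s and contact force between the fingers and pot below 0.05 N) or (linear speed of whorl above 0.7 m/s and contact force between the fingers and whorl below 0.05 N) or (linear speed of loom_weight above 0.7 m/s and contact force between the fingers and loom_weight below 0.05 N) or (linear speed of bull above 0.7 m/s and contact force between the fingers and bull below 0.05 N)).
It fails at once if a white plaster cast was moved or knocked over (distance of any of cast_whorl, cast_weight from where it was at the start of the episode above 0.02 m or angle between any of cast_whorl, cast_weight's own z axis and vertical above 0.3 rad).
It also fails if it takes over 115 s, if anything falls off the work surface, if the arm or the gripper's body presses on something with over 40 N, if the wrist force passes 120 N, or if a joint passes its speed limit or range.

## Robot

A 6-joint arm with a two-finger parallel gripper is mounted at the origin on the work surface. World frame = base frame: x ahead of the robot, y to its left, z up, the work surface at z = 0. Lengths are in m, angles in rad, forces in N, time in s.
With the tool pointing down it reaches from about 0.275 to 0.825 m from the base axis. Payload 4.9 kg.
Tool frame: the origin (TCP) lies midway between the tips of the shut fingers; the grasp point (between the pads) lies 19 mm behind it (bot.grip_depth is the distance from the TCP to the grasp point, in m); z points along the fingers, y is the line along which they close (so a half turn about z gives the same grasp; the last joint's range is limited). The gripper opens to 85 mm and grips with 20 to 120 N. Pads are 22 mm wide; open, the fingers measure 114 mm over their backs; the gripper's body (76 mm by 85 mm) begins 54 mm behind the grasp point. The pads swing forward as they close: fully open they stand 13 mm farther back than shut.
Start: joints at [1.081, 0.326, -0.193, 1.052, 0, 1.437], TCP at [0.192, 0.516, 0.231] pointing down, gripper open.
Joint ranges: [-2.65, 2.65], [-0.97, 1.79], [-1.3, 1.35], [-1.93, 2.1], [-1.47, 1.37], [-3.14, 3.14]. Speed limits (rad/s): [2.57, 2.57, 3.14, 3.14, 3.14, 3.14].

## Interface

Orientations are given as a unit quaternion [w, x, y, z].
In Python, from cell import bot gives the robot as it stands. Calls block until the motion is done:
- bot.move_pose(position, orientation): joint-space move of the TCP to a pose.
- bot.move_linear(position, speed=0.15, rotation=None, until_force=None): straight line of the TCP; rotation=None keeps the orientation; speed is the mean speed in m/s. With until_force (N) it stops when the force on the tool has changed by that much, and returns True; else False.
- bot.goto_joints(angles): joint-space move.
- bot.set_gripper(opening, grasp_force=None): opening from 0.0 (shut) to 1.0 (fully open); grasp_force is the grip in N (None keeps the last); returns when the fingers have stopped.
- bot.wait(seconds).
- bot.solve_ik(position, orientation): joint angles nearest the present ones, or None.
- bot.camera(name): name is "scene" or "top"; returns the picture (420x560x3 uint8, red, green, blue); there is no depth.
- bot.calibration(name): a dict with "mtx" (3x3 intrinsics, pixels), "extrinsics" (4x4, takes a point from world to camera coordinates). Camera axes: x right, y down, z forward; pixel columns grow to the right and rows downward; lengths in m; the calibration is good to about 2 mm. A picture is of the moment at which its call begins. calibration takes no time and is no camera call.
A pose or a line that the arm cannot do raises bot.PlanningError and nothing moves.
- bot.close_job(): hands the job in; it is judged then, once.
Trained networks look in the newest picture that a camera, given by its name, has taken for a name from the list of things; names that differ only in an ending like _2 or _b are one class to them, and where a whole thing is asked for, a point or a joint stands for the part that bears it (a point fixed in the world has none). Each returns a list of dicts, best first, with "confidence" (0 to 1); they miss things now and then, are a little off and sometimes report something else, mostly with a low value. They report only what shows in the picture. A call takes as long as a camera call. They do not tell look-alikes from the thing itself.
- bot.search_frame(camera, thing): "bbox" ([left, top, width, height] in pixels, round what is visible of it).
Readings, each from a call of its own:
- bot.read_clock(): time.
- bot.read_joint_positions(): joint angles.
- bot.read_joint_vel(): joint speeds.
- bot.read_joint_efforts(): joint torques, N m.
- bot.read_position(): TCP position.
- bot.read_tool_rot(): TCP orientation.
- bot.read_ft_force(): force on the tool from outside, world axes, zero at the start.
- bot.read_moment(): the same for the moment, N m.
- bot.read_gripper_width(): opening from 0.0 (shut) to 1.0 (fully open).
- bot.read_finger_force(): force on a finger pad.
Only numpy, scipy, OpenCV 4.12 (cv2) and the standard library are available. Lean on these libraries where they do the work, as an engineer would, in place of code of your own. Each camera call takes 0.05 s, during which the arm holds its last target. There are 200 camera calls.

## Working session

There is one attempt and no reset: what is moved stays moved. The work goes in short steps, each a Python script; the robot and the scene stay as the last script left them, time stands still between calls to the robot, and variables do not carry over. Pictures are saved under pics/ and viewed, at most 14 in all, crops included, and the job is handed in when it is done.

```bash
mkdir -p pics; ls; python3 - <<'E'
from cell import bot
import cv2,numpy as np
for c in("top","scene"):
    im=bot.camera(c); cv2.imwrite(f"pics/{c}0.png",im[:,:,::-1])
    k=bot.calibration(c);print(c,np.round(k["mtx"],1).tolist(),np.round(k["extrinsics"],4).tolist())
    for t in "pot whorl loom_weight bull cast_whorl cast_weight tray_large_round tray_small_round tray_square tray_oblong".split():
        print(t,[(np.round(d["bbox"]).astype(int).tolist(),round(d["confidence"],2)) for d in bot.search_frame(c,t)])
E
```

```text
pics
top [[411.3, 0.0, 275.1], [0.0, 411.3, 210.5], [0.0, 0.0, 1.0]] [[0.0135, -0.9999, 0.0006, -0.0172], [-0.9907, -0.0135, -0.1355, 0.5034], [0.1355, 0.0013, -0.9908, 0.9037], [0.0, 0.0, 0.0, 1.0]]
pot [([110, 155, 30, 27], 0.77), ([198, 146, 17, 19], 0.33), ([399, 246, 30, 28], 0.21)]
whorl [([195, 143, 21, 21], 0.88), ([331, 210, 36, 38], 0.16)]
loom_weight [([398, 248, 33, 26], 0.91)]
bull [([392, 298, 50, 32], 0.84), ([333, 214, 30, 33], 0.78), ([394, 110, 30, 35], 0.74), ([326, 259, 36, 36], 0.66)]
cast_whorl [([266, 138, 17, 20], 0.6)]
cast_weight [([261, 220, 23, 25], 0.68)]
tray_large_round [([107, 236, 51, 52], 0.81)]
tray_small_round [([388, 161, 50, 50], 0.71)]
tray_square [([309, 120, 47, 53], 0.73)]
tray_oblong [([178, 196, 47, 51], 0.89)]
scene [[418.0, 0.0, 279.4], [0.0, 418.0, 207.0], [0.0, 0.0, 1.0]] [[-0.2139, 0.9768, 0.0071, 0.1216], [0.5606, 0.1287, -0.818, -0.2272], [-0.8, -0.171, -0.5751, 1.3804], [0.0, 0.0, 0.0, 1.0]]
pot [([430, 251, 30, 40], 0.58)]
whorl [([339, 263, 22, 21], 0.7), ([327, 215, 54, 37], 0.37)]
loom_weight [([160, 167, 29, 28], 0.57)]
bull [([97, 240, 26, 36], 0.96), ([204, 189, 24, 26], 0.85), ([223, 164, 24, 27], 0.71), ([179, 146, 28, 22], 0.57)]
cast_whorl [([261, 260, 21, 22], 0.93), ([328, 214, 53, 38], 0.68)]
cast_weight [([277, 194, 20, 30], 0.91)]
tray_large_round [([402, 199, 44, 35], 0.85)]
tray_small_round []
tray_square [([174, 242, 51, 41], 0.81)]
tray_oblong [([325, 212, 58, 41], 0.69)]
```

```bash
python3 - <<'E'
import cv2
a=cv2.imread("pics/top0.png");cv2.imwrite("pics/topz.png",cv2.resize(a[90:350,80:460],None,fx=2.1,fy=2.1,interpolation=cv2.INTER_CUBIC))
cv2.imwrite("pics/bulls.png",cv2.resize(a[200:340,310:460],None,fx=4,fy=4,interpolation=cv2.INTER_CUBIC))
E
```

```text
(no output)
```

View pics/topz.png

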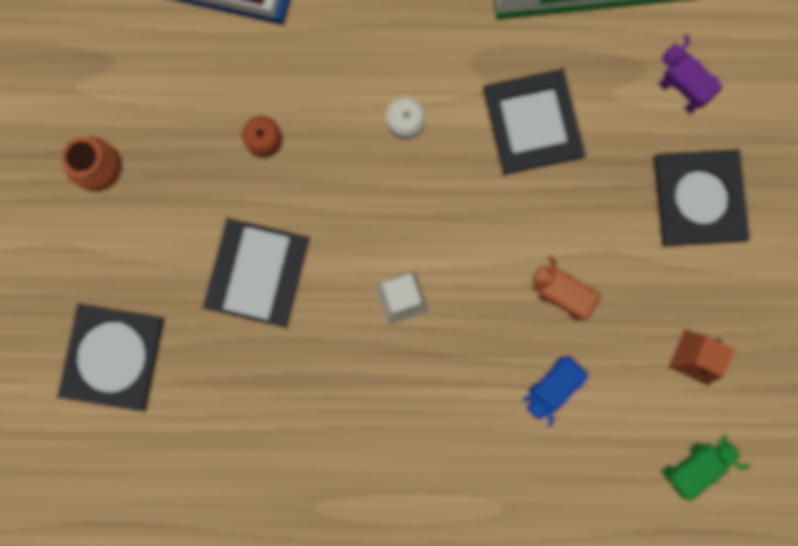

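View pics/scene0.png

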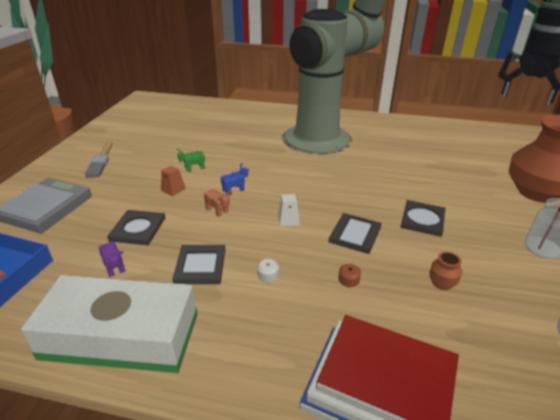

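View pics/bulls.png

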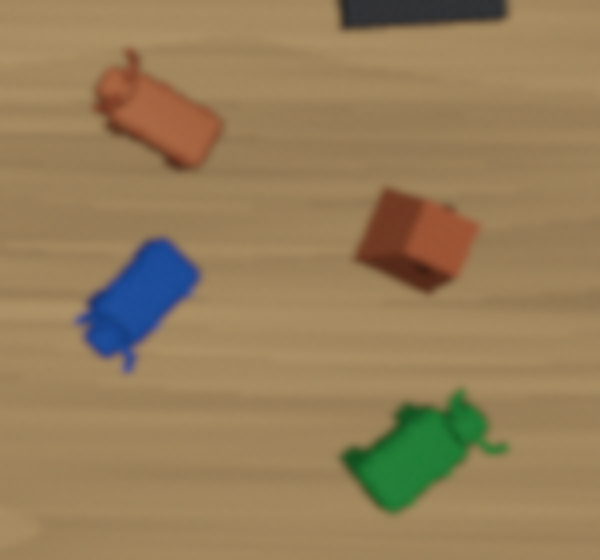

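The top image shows four bulls: terracotta (349,231), blue (345,275), green (415,314), purple (409,127). The terracotta one fits the description, and the crop confirms it. The pot is at (122,167), the whorl at (205,154) and the loom weight at (415,260). The trays are large round (132,262), oblong (202,220), square (333,147) and small round (414,185). The casts are at (273,146) and (272,231). Next I fit model silhouettes in both cameras.

```bash
cat > fit.py <<'E'
import cv2,numpy as np
from scipy.optimize import minimize
from cell import bot
S=4
def box(x0,x1,y0,y1,z0,z1,x0t=None,y0t=None):
    a=[(x,y,z0) for x in(x0,x1) for y in(y0,y1)]
    k=x0t or 1
    return np.array(a+[(x*k,y*k,z1) for x in(x0,x1) for y in(y0,y1)])
def rev(pr):
    t=np.linspace(0,2*np.pi,40,endpoint=False);d=[np.c_[r*np.cos(t),r*np.sin(t),0*t+z] for r,z in pr]
    return [np.vstack([d[i],d[i+1]]) for i in range(len(d)-1)]
tray=[box(-.0525,.0525,-.0475,.0475,0,.016)]
whorl=rev([(.018,0),(.022,.006),(.022,.029),(.018,.034)])
wt=[box(-.024,.024,-.024,.024,0,.062,2/3)]
M=dict(pot=rev([(.020,0),(.029,.018),(.029,.042),(.019,.055),(.022,.066)]),whorl=whorl,cast_whorl=whorl,loom_weight=wt,cast_weight=wt,
 bull=[box(-.036,.024,-.017,.017,.019,.047),box(-.034,-.022,-.016,.016,0,.02),box(.010,.022,-.016,.016,0,.02),box(.022,.038,-.010,.010,.030,.056)],
 tray_large_round=tray,tray_small_round=tray,tray_square=tray,tray_oblong=tray)
def mask(im,name):
    h=cv2.cvtColor(cv2.resize(im,None,fx=S,fy=S,interpolation=cv2.INTER_CUBIC),cv2.COLOR_RGB2HSV).astype(int)
    if name[:4] in("tray","cast"): m=h[...,1]<65
    else: m=((h[...,0]<11)|(h[...,0]>172))&(h[...,1]>110)
    return m.astype(np.uint8)
def proj(P,cal):
    E=cal["extrinsics"];q=(P@E[:3,:3].T+E[:3,3])@cal["mtx"].T
    return q[:,:2]/q[:,2:]
def unproj(px,z,cal):
    E=cal["extrinsics"];R=E[:3,:3];c=-R.T@E[:3,3];d=R.T@np.linalg.inv(cal["mtx"])@[px[0],px[1],1]
    return (c+d*(z-c[2])/d[2])[:2]
def place(P,p):
    c,s=np.cos(p[2]),np.sin(p[2]);return P@np.array([[c,s,0],[-s,c,0],[0,0,1]])+[p[0],p[1],p[3] if len(p)>3 else 0]
def render(name,p,cal,shape):
    r=np.zeros(shape,np.uint8)
    for P in M[name]:
        q=(proj(place(P,p),cal)+.5)*S-.5
        cv2.fillConvexPoly(r,cv2.convexHull(np.round(q*16).astype(np.int32)),1,shift=4)
    return r
def fit(name,p0,ims,yaws=(0,),z=0.,cams=("top","scene")):
    D=[]
    for c in cams:
        cal=bot.calibration(c);m=mask(ims[c],name)
        q=(proj(np.array([[p0[0],p0[1],.03]]),cal)[0])*S
        w=np.zeros_like(m);R=(36 if name[:4]=="tray" else 30)*S;cv2.circle(w,tuple(int(v) for v in q),R,1,-1)
        n,l,st,ce=cv2.connectedComponentsWithStats(m*w)
        k=1+np.argmax(st[1:,4]);m=(l==k).astype(np.uint8)
        cs,_=cv2.findContours(m,0,1);cv2.drawContours(m,cs,-1,1,-1)
        D.append((cal,m))
    def cost(v):
        t=0
        for cal,m in D:
            r=render(name,(v[0]/100+p0[0],v[1]/100+p0[1],v[2]/4,z),cal,m.shape)
            t+=1-(r&m).sum()/(r|m).sum()
        return t/len(D)
    b=min((minimize(cost,[0,0,y*4],method="Nelder-Mead",options=dict(initial_simplex=np.array([[0,0,y*4],[1,0,y*4],[0,1,y*4],[.3,.3,y*4+.8]]),xatol=.01,fatol=1e-4)) for y in yaws),key=lambda b:b.fun)
    return [b.x[0]/100+p0[0],b.x[1]/100+p0[1],b.x[2]/4],b.fun
E
cat > meas.py <<'E'
from fit import *
import json
ims={c:cv2.imread(f"pics/{c}0.png")[:,:,::-1].copy() for c in("top","scene")}
C=dict(pot=(122,167),whorl=(205,154),loom_weight=(415,260),bull=(349,231),cast_whorl=(273,146),cast_weight=(272,231),tray_large_round=(132,262),tray_small_round=(414,185),tray_square=(333,147),tray_oblong=(202,220))
out={};vis={c:ims[c][:,:,::-1].repeat(S,0).repeat(S,1).copy() for c in ims}
for n,px in C.items():
    p0=unproj(px,.01 if n[:4]=="tray" else .03,bot.calibration("top"))
    ys=(0,) if n in("pot","whorl","cast_whorl") else np.arange(0,2*np.pi,np.pi/6) if n=="bull" else np.arange(0,np.pi,np.pi/6)
    a=[fit(n,p0,ims,ys,cams=c) for c in(("top","scene"),("top",),("scene",))]
    out[n]=a[0][0];print(n,*[(np.round(x[0],4).tolist(),round(x[1],3)) for x in a])
    for c in ims:
        r=render(n,a[0][0],bot.calibration(c),vis[c].shape[:2]);cs,_=cv2.findContours(r,0,1);cv2.drawContours(vis[c],cs,-1,(255,255,0),1)
json.dump(out,open("poses.json","w"))
v=vis["top"][90*S:350*S,80*S:460*S];cv2.imwrite("pics/vt.png",cv2.resize(v,(798,546),interpolation=cv2.INTER_AREA))
v=vis["scene"][130*S:310*S,70*S:480*S];cv2.imwrite("pics/vs.png",cv2.resize(v,(800,352),interpolation=cv2.INTER_AREA))
E
python3 meas.py
```

```text
pot ([0.5979, 0.3414, 0.103], np.float64(0.226)) ([0.5996, 0.3401, 0.2201], np.float64(0.17)) ([0.5955, 0.3414, 0.3077], np.float64(0.278))
whorl ([0.6342, 0.1579, 0.0155], np.float64(0.235)) ([0.6369, 0.1579, -0.0512], np.float64(0.231)) ([0.6317, 0.1574, 0.0708], np.float64(0.233))
loom_weight ([0.397, -0.3278, 0.7823], np.float64(0.183)) ([0.398, -0.3274, 1.3142], np.float64(0.173)) ([0.3951, -0.3292, 0.7513], np.float64(0.13))
bull ([0.4671, -0.1762, 0.845], np.float64(0.358)) ([0.4669, -0.1738, 7.409], np.float64(0.308)) ([0.4564, -0.1819, 0.8311], np.float64(0.371))
cast_whorl ([0.6597, -0.0036, 0.0552], np.float64(0.081)) ([0.6609, -0.0024, 0.1349], np.float64(0.065)) ([0.6584, -0.0043, 0.1404], np.float64(0.029))
cast_weight ([0.4592, -0.0014, 0.3308], np.float64(0.059)) ([0.4597, -0.0011, 0.3405], np.float64(0.078)) ([0.458, -0.0017, 0.3287], np.float64(0.027))
tray_large_round ([0.3876, 0.3162, -0.176], np.float64(0.132)) ([0.3901, 0.3177, -0.1792], np.float64(0.102)) ([0.3811, 0.3156, -0.1495], np.float64(0.149))
tray_small_round ([0.574, -0.3383, 0.09], np.float64(0.119)) ([0.5762, -0.337, 0.123], np.float64(0.109)) ([0.5731, -0.3391, 0.145], np.float64(0.121))
tray_square ([0.6629, -0.1492, 3.4147], np.float64(0.109)) ([0.663, -0.1486, 0.2082], np.float64(0.11)) ([0.663, -0.1496, 3.4127], np.float64(0.107))
tray_oblong ([0.4823, 0.16, -0.1788], np.float64(0.119)) ([0.4832, 0.1604, 2.8926], np.float64(0.096)) ([0.4796, 0.1604, -0.1534], np.float64(0.132))
```

```bash
python3 - <<'E'
import cv2,numpy as np
a=cv2.imread("pics/top0.png");h=cv2.cvtColor(a,cv2.COLOR_BGR2HSV)
for n,y,x0,x1 in(("pot",167,105,150),("bull",231,328,370),("weight",260,392,436),("tray",262,100,165)): print(n,[tuple(map(int,v)) for v in h[y,x0:x1:1 if n=="bull" else 2]])
E
```

```text
pot [(18, 106, 154), (17, 111, 154), (12, 136, 156), (9, 167, 127), (9, 166, 57), (10, 153, 45), (11, 159, 45), (9, 147, 45), (10, 147, 45), (9, 160, 59), (9, 169, 122), (9, 169, 131), (9, 178, 106), (9, 173, 112), (9, 178, 109), (9, 177, 95), (13, 145, 100), (17, 112, 143), (18, 105, 150), (18, 108, 149), (17, 109, 150), (18, 107, 150), (18, 107, 150)]
bull [(18, 103, 164), (18, 103, 164), (18, 105, 163), (18, 105, 163), (18, 105, 163), (18, 105, 162), (18, 108, 158), (16, 114, 147), (14, 128, 126), (12, 149, 106), (10, 161, 103), (10, 169, 110), (10, 164, 123), (10, 162, 135), (10, 157, 146), (10, 158, 153), (10, 156, 160), (10, 155, 164), (11, 153, 167), (11, 153, 168), (10, 152, 170), (11, 152, 169), (10, 153, 168), (10, 155, 168), (10, 155, 168), (10, 154, 167), (11, 156, 167), (10, 157, 167), (10, 155, 166), (10, 157, 166), (10, 158, 166), (10, 156, 165), (10, 158, 165), (10, 159, 164), (10, 159, 162), (10, 159, 157), (11, 155, 148), (13, 136, 142), (16, 118, 145), (17, 108, 151), (18, 109, 154), (18, 106, 154)]
weight [(18, 106, 157), (18, 106, 156), (18, 106, 156), (17, 111, 152), (13, 141, 128), (9, 172, 114), (9, 178, 113), (9, 176, 113), (9, 174, 113), (9, 174, 117), (9, 170, 141), (9, 168, 156), (9, 170, 156), (9, 168, 156), (9, 167, 156), (9, 170, 156), (9, 167, 157), (10, 165, 156), (13, 134, 152), (18, 111, 147), (18, 109, 147), (18, 108, 147)]
tray [(18, 108, 154), (18, 109, 155), (18, 108, 154), (18, 106, 154), (18, 106, 151), (17, 96, 117), (0, 9, 59), (120, 9, 54), (90, 10, 100), (85, 9, 170), (85, 9, 179), (84, 7, 179), (90, 7, 178), (85, 9, 179), (85, 9, 179), (85, 9, 179), (84, 7, 179), (90, 7, 179), (85, 9, 179), (85, 9, 179), (85, 9, 179), (84, 7, 178), (85, 9, 179), (90, 7, 174), (84, 10, 129), (105, 17, 60), (20, 17, 46), (18, 111, 110), (18, 108, 151), (18, 107, 153), (18, 107, 153), (18, 107, 153), (18, 107, 153)]
```

View pics/vt.png

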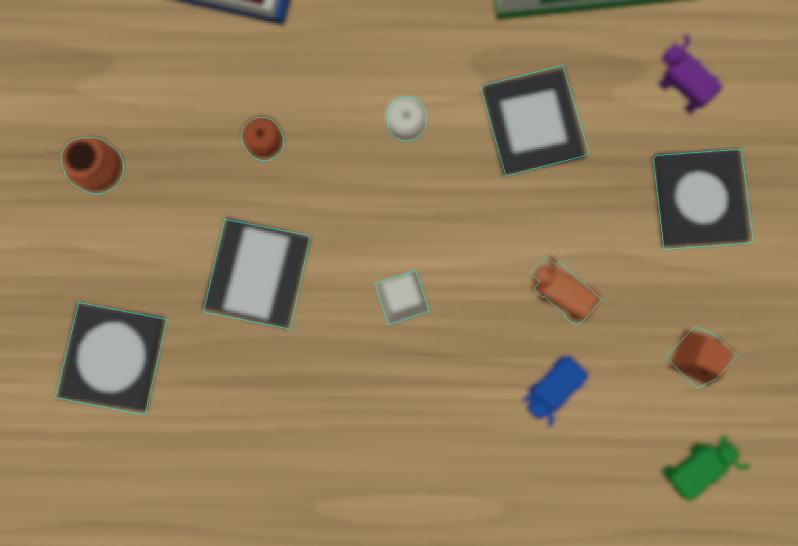

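```bash
sed -i 's/if name\[:4\] in("tray","cast"): m=h\[...,1\]<65/if name[:4] in("tray","cast"): m=h[...,1]<(88 if name[0]=="t" else 65)/; s/<11)/<14)/; s/>110)/>125)/' fit.py; python3 meas.py
```

```text
pot ([0.5993, 0.342, 0.1105], np.float64(0.062)) ([0.5997, 0.3428, 0.0481], np.float64(0.051)) ([0.5975, 0.342, 0.1763], np.float64(0.067))
whorl ([0.6359, 0.1585, 0.0203], np.float64(0.115)) ([0.6369, 0.1593, 0.1485], np.float64(0.103)) ([0.6338, 0.1576, 0.0345], np.float64(0.122))
loom_weight ([0.3982, -0.3287, 1.1182], np.float64(0.07)) ([0.3983, -0.3288, 1.1654], np.float64(0.058)) ([0.3959, -0.3289, 0.9542], np.float64(0.051))
bull ([0.4661, -0.1761, 0.9846], np.float64(0.186)) ([0.4659, -0.1758, 1.0747], np.float64(0.144)) ([0.4649, -0.1782, 0.9086], np.float64(0.194))
cast_whorl ([0.6597, -0.0036, 0.0552], np.float64(0.081)) ([0.6609, -0.0024, 0.1349], np.float64(0.065)) ([0.6584, -0.0043, 0.1404], np.float64(0.029))
cast_weight ([0.4592, -0.0014, 0.3308], np.float64(0.059)) ([0.4597, -0.0011, 0.3405], np.float64(0.078)) ([0.458, -0.0017, 0.3287], np.float64(0.027))
tray_large_round ([0.388, 0.3159, -0.1505], np.float64(0.074)) ([0.3889, 0.3181, -0.1393], np.float64(0.059)) ([0.3841, 0.3156, 2.9837], np.float64(0.081))
tray_small_round ([0.5755, -0.3382, 0.081], np.float64(0.07)) ([0.5763, -0.3372, 0.1008], np.float64(0.067)) ([0.5738, -0.3391, 3.242], np.float64(0.069))
tray_square ([0.6615, -0.1496, 0.2382], np.float64(0.068)) ([0.6623, -0.1488, 3.3565], np.float64(0.066)) ([0.6617, -0.1502, 0.2449], np.float64(0.069))
tray_oblong ([0.483, 0.1605, -0.214], np.float64(0.065)) ([0.4844, 0.1611, 2.9088], np.float64(0.051)) ([0.4798, 0.1597, -0.2064], np.float64(0.069))
```

```bash
cat > pp.py <<'E'
import numpy as np,json
from scipy.spatial.transform import Rotation as Ro
from cell import bot
P=json.load(open("poses.json"))
H=.2
def quat(a): # tool z down, tool y along world angle a
    y=np.array([np.cos(a),np.sin(a),0]);z=np.array([0,0,-1.]);x=np.cross(y,z)
    q=Ro.from_matrix(np.c_[x,y,z]).as_quat();return [q[3],*q[:3]]
def pick_place(obj,tray,w,zg,grips,deltas,force=40):
    o,t=P[obj],P[tray];best=None;q0=np.array(bot.read_joint_positions())
    for a in grips:
        for d in deltas:
            for k in(0,np.pi):
                js=[bot.solve_ik([p[0],p[1],z],quat(b)) for p,z,b in((o,H,a+k),(o,zg,a+k),(t,H,a+k+d),(t,zg,a+k+d))]
                if any(j is None for j in js): continue
                js=np.array(js);c=abs(js[0]-q0).max()+abs(js[2]-js[0]).max()+(10 if abs(js[:,5]).max()>3 else 0)
                if best is None or c<best[0]: best=(c,a+k,d)
    print(obj,"plan",best);_,a,d=best
    bot.set_gripper(min(1,(w+.028)/.085))
    bot.move_pose([o[0],o[1],H],quat(a)); bot.move_linear([o[0],o[1],zg],.12)
    bot.set_gripper(0,force); print("width",bot.read_gripper_width()*85,"force",bot.read_finger_force())
    bot.move_linear([o[0],o[1],H],.12)
    bot.move_pose([t[0],t[1],H],quat(a+d)); print("held width",bot.read_gripper_width()*85,bot.read_finger_force())
    if bot.read_gripper_width()*.085<w-.012: print("LOST?");return
    bot.move_linear([t[0],t[1],zg+.026],.12); bot.wait(.2)
    hit=bot.move_linear([t[0],t[1],zg+.003],.03,until_force=4); print("hit",hit,"dz",bot.read_position()[2]-zg,bot.read_ft_force())
    bot.set_gripper(min(1,bot.read_gripper_width()+.2)); bot.move_linear([t[0],t[1],H],.12)
    print("t",bot.read_clock())
E
python3 - <<'E'
from pp import *
P["loom_weight"][2]=1.165;P["bull"][2]=1.02;json.dump(P,open("poses.json","w"))
print(bot.read_clock())
pick_place("pot","tray_large_round",.058,.008,np.arange(0,np.pi,np.pi/6),(0,))
E
```

```text
1.1
pot plan (np.float64(1.2212609461543937), np.float64(0.0), 0)
width 56.79584886391196 force 43.163479099748656
held width 57.04052889342252 42.86195760767441
hit True dz 0.006922631780357218 [-0.73331206 -0.28391731  5.54770074]
t 12.05
```

```bash
python3 - <<'E'
from pp import *
import cv2
pick_place("whorl","tray_small_round",.044,.009,np.arange(0,np.pi,np.pi/6),(0,))
im=bot.camera("scene");cv2.imwrite("pics/s1.png",cv2.resize(im[130:310,70:480,::-1],None,fx=1.95,fy=1.95,interpolation=cv2.INTER_CUBIC))
E
```

```text
whorl plan (np.float64(1.207131806661443), np.float64(0.0), 0)
width 42.1124359094134 force 41.06136835296638
held width 42.166435523507154 40.58341332420241
hit True dz 0.006915761703465842 [-1.21456799  0.08288885  5.49200801]
t 23.4083
```

View pics/s1.png

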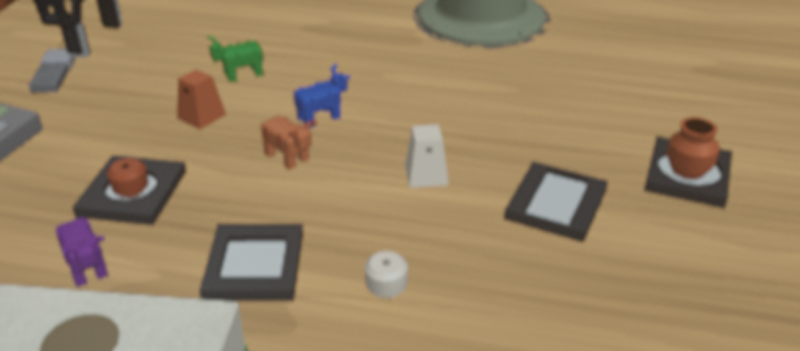

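Pot (690,150) and whorl (128,178) stand in their recesses. The terracotta bull (287,138) faces +x+y, which agrees with the fit.

```bash
python3 - <<'E'
from pp import *
import cv2
d=P["tray_square"][2]-P["loom_weight"][2]
pick_place("loom_weight","tray_square",.042,.009,[P["loom_weight"][2]],[d+k*np.pi/2 for k in(-1,0,1,2)])
d=P["tray_oblong"][2]-P["bull"][2]
pick_place("bull","tray_oblong",.034,.009,[P["bull"][2]+np.pi/2],[d,d+np.pi,d-np.pi])
im={c:bot.camera(c) for c in("scene","top")}
for c in im: cv2.imwrite(f"pics/{c}2.png",im[c][:,:,::-1])
v=np.vstack([cv2.resize(im["scene"][150:300,70:470],None,fx=1.9,fy=1.9),cv2.resize(im["top"][110:300,80:480],(760,310))])
cv2.imwrite("pics/end.png",v[:,:,::-1])
E
```

```text
loom_weight plan (np.float64(1.8583855205824822), 1.165, 0.6439982419037358)
width 42.04712561208079 force 40.12738298624754
held width 42.55294160739049 40.26938251918182
hit True dz 0.006988598745308454 [-0.84289148  0.54246523  4.77377383]
t 34.3667
bull plan (np.float64(2.182472933236485), 2.5907963267948966, 1.9075474340637508)
width 33.05489768381603 force 39.6469821408391
held width 33.4674068444215 39.61367055773735
hit True dz 0.00651595470953978 [-0.6006672  -0.01971909  3.90965641]
t 44.9667
```

View pics/end.png

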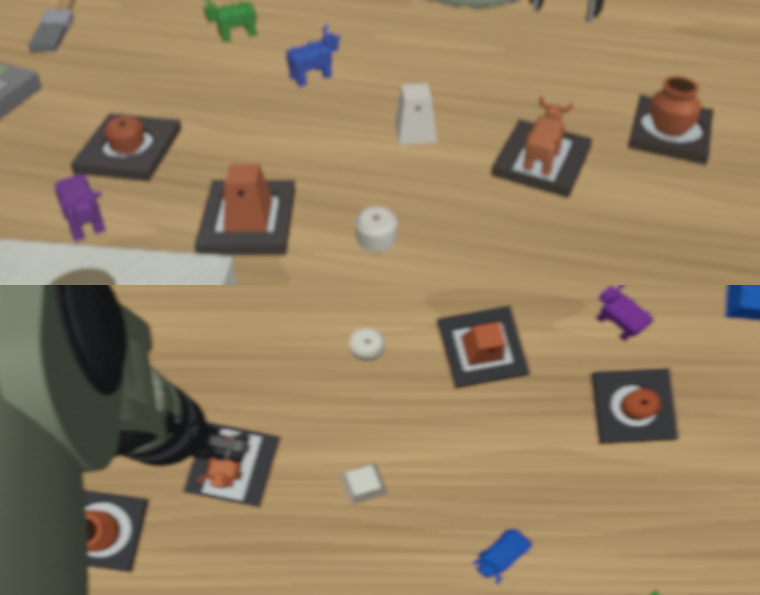

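All four look seated: whorl (125,133), loom weight (245,198), bull (545,140), pot (676,107). The set-down heights also match the recess floors. I'll do one quick numeric check with the arm clear, then hand in.

```bash
python3 - <<'E'
from pp import *
from fit import fit
bot.goto_joints([-1.2,.326,-.193,1.052,0,0]);bot.wait(.5)
im={c:bot.camera(c) for c in("scene","top")}
ok=True
for o,t in(("pot","tray_large_round"),("whorl","tray_small_round"),("loom_weight","tray_square"),("bull","tray_oblong")):
    y=P[t][2]; p,f=fit(o,P[t][:2],im,(y,) if o!="bull" else (y,y+np.pi),z=.006)
    e=np.hypot(p[0]-P[t][0],p[1]-P[t][1]);ok&=e<.009;print(o,round(e*1e3,1),"mm",round(f,3))
for o in("cast_whorl","cast_weight"):
    p,f=fit(o,P[o][:2],im,(P[o][2],));print(o,np.hypot(p[0]-P[o][0],p[1]-P[o][1])*1e3,f)
print(ok,bot.read_clock())
if ok: print(bot.close_job())
E
```

```text
pot 1.5 mm 0.139
whorl 0.7 mm 0.216
loom_weight 1.0 mm 0.168
bull 3.3 mm 0.274
cast_whorl 0.23449259911016873 0.08030749813354843
cast_weight 0.13181118638326983 0.058073828143625106
True 48.075
the job is handed in; nothing more can be done
None
```

All four finds are upright in their own recesses, measured within about 3.5 mm of centre; both white casts are where they began, and the job was handed in at 48 s, with no verdict returned.

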